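Put the hand plane away in the drop-front tool chest

TASK

Put the hand plane away in the wooden tool chest: lower the chest's front door all the way down to its stop without letting it fall, and set the plane down gently inside, nose first, lying flat on the floor between the front lip and the back stop. Then push the door back up fully shut without slamming it. Leave the brush and the ear defenders as they are.

Things in the scene. Friction and masses are not known exactly. Their poses are not given: they have to be found in the camera images.
- chest: Fixed wooden chest, 230 deep (x), 320 wide (y), 270 high. Origin: centre of its underside, on the bench, at the robot's left, mouth towards its right. x points from the mouth into the chest, z up. The mouth is the plane x = -115, open between side walls at y = +-148, from the floor (z = 50) to the roof's underside (z = 255). The roof, 15 thick, covers the whole depth. Back wall from x = 105.
- chest_floor (a point): Centre of the chest's floor (z = 50). On it, right across, a fixed lip 8 thick, 10 high, and behind it a fixed stop 40 high, 132 of clear floor between. Their depth differs each time and must be felt: the lip's inner face is 18 to 53 behind the mouth, the stop's face 150 to 185. The plane's nose, carried in above the lip, meets the stop.
- door (a joint): Angle of the door, rad: 0 shut (upright), 1.2 at its lower stop (it then slopes 21 deg above level, towards the robot). It may start slightly ajar. Hinge friction holds it up to about 0.2 rad; beyond that it falls by itself unless held.
- door_hinge (a point): Point on the door's hinge line, midway across: at x = -115, y = 0, z = 50 of the chest. The hinge line runs along the chest's y. The door is a wooden panel 300 wide, 14 thick, reaching from 2 to 206 above the hinge, 0.5 to 0.65 kg; when shut, its inner face lies in the mouth plane.
- door_handle (a point): Middle of the door's steel bar handle: a round bar 10 thick and 120 long, along the chest's y, on a leg at each end. When the door is shut it is 194 above the hinge and 59 in front of it (45 off the door's outer face); it moves with the door. Gap between bar and panel: 40.
- plane: Loose wooden hand plane, about 0.4 kg, on the bench. Body 120 long (x), 44 wide (y), 32 high. Origin: centre of its sole (underside). x points to its nose, z up. A steel iron stands on top near the middle and a brass knob 20 high at the nose (tops under 65 above the sole); the rear 55 of the body is bare and good to grip across the width.
- plane_nose (a point): Centre of the plane's nose face, 60 ahead of its origin and 16 above the sole.
- brush: Bench brush, 160 long, lying on the bench about 150 beside the plane, on either side. Origin: centre of its underside. Leave alone.
- earmuffs: Yellow ear defenders, 150 wide and 105 high, standing on the rear half of the chest's roof (z = 270 of the chest). Origin: centre of the underside. Leave alone.

How it is judged:
By the outcome, as a careful person would: the job done as asked, in the order asked, and still so for the second after the job is handed in, with the robot touching nothing.
It also fails if it takes over 72 s, if anything falls off the work surface, if the arm or the gripper's body presses on something with over 40 N, if the wrist force passes 120 N, or if a joint passes its speed limit or range.

ROBOT

A 6-joint arm with a two-finger parallel gripper is mounted at the origin on the work surface. World frame = base frame: x ahead of the robot, y to its left, z up, the work surface at z = 0. Lengths are in m, angles in rad, forces in N, time in s.
With the tool pointing down it reaches from about 0.375 to 0.925 m from the base axis. Payload 5.7 kg.
Tool frame: the origin (TCP) lies midway between the tips of the shut fingers; the grasp point (between the pads) lies 19 mm behind it (ctrl.grasp_offset is the distance from the TCP to the grasp point, in m); z points along the fingers, y is the line along which they close (so a half turn about z gives the same grasp; the last joint's range is limited). The gripper opens to 88 mm and grips with 3 to 60 N. Pads are 20 mm wide; open, the fingers measure 115 mm over their backs; the gripper's body (75 mm by 178 mm) begins 61 mm behind the grasp point.
Start: joints at [-1.24, 0.359, 1.51, -0, 1.272, -0.115], TCP at [0.259, -0.541, 0.223] pointing down, gripper open.
Joint ranges: [-2.97, 2.97], [-1.01, 2.36], [0.21, 2.38], [-0.96, 4.11], [0.2, 2.71], [-2.98, 2.98]. Speed limits (rad/s): [2.39, 2.39, 3.14, 3.14, 3.14, 3.14].

INTERFACE

Orientations are given as a rotation vector (axis times angle).
In Python, from cell import ctrl, vision gives the robot as it stands.
- The arm moves only by the shell command python3 -m handwheel 'ROWS' [FORCE]. ROWS is JSON, one flat list of numbers, 7 for each row, row after row: the closure, from -1 (fully open) to 1 (shut), then the shift along the tool's x, y, z in mm, then the turn, a rotation vector about the tool's x, y, z in degrees. A call has 1 to 5 rows; each row shifts and turns the commanded pose from where the row before left it, along the tool's axes as they then stand; what a row does not reach is not made up. A row lasts 1/8 s, in which the tool goes at most 62.5 mm and 10.7 degrees, less where a joint would pass 70% of its speed; a pose out of reach is approached as far as the arm can. A call is refused whole if a number of a shift passes 62.5 or a number of a turn 10.7, either way. A call with a gripper value outside its range is refused whole. The fingers move at their own pace and stop on an object; FORCE is the grip in N (left out, the last holds). Time passes only in rows, so rows that do not move let the fingers close. It gives the time, the measured TCP pose, the force, the opening and the grip force at its end, in the units of the state.
- ctrl.state(): the state, without advancing time (a new reading comes with each control period).
- vision.snapshot(name): name is "scene" or "top"; returns a dict with "image" (480x640x3 uint8, red, green, blue), "vertical_fov" (degrees; the focal length in pixels is half the picture's height over the tangent of half this angle, whatever the lens; pixels are square), "cx", "cy" (the principal point, pixels), "world_to_cam" (4x4, takes a point from world to camera coordinates). Camera axes: x right, y down, z forward; pixel columns grow to the right and rows downward; lengths in m; the calibration is good to about 2 mm. A picture is of the moment at which its call begins. There is no depth.
- ctrl.job_done(): hands the job in; it is judged then, once.
The state is a dict: "t": time; "joint_positions": joint angles; "qd": joint speeds; "joint_torque": joint torques, N m; "ee_pos": TCP position; "orientation": TCP orientation; "wrist_force": force on the tool from outside, world axes, zero at the start; "torque": the same for the moment, N m; "opening": finger opening in m; "gripper_force": force on a finger pad.
Only numpy, scipy, OpenCV 4.12 (cv2) and the standard library are available. Lean on these libraries where they do the work, as an engineer would, in place of code of your own. Each camera call takes 0.05 s, during which the arm holds its last target. There are 200 camera calls.

## Working session

There is one attempt and no reset: what is moved stays moved. The work goes in short steps, Python scripts to look and compute and a shell command to move; the robot and the scene stay as the last step left them, time stands still between calls to the robot, and variables do not carry over. Pictures are saved under pics/ and viewed, at most 10 in all, crops included, and the job is handed in when it is done.

```bash
ls; mkdir -p pics
python3 - <<'E'
from cell import ctrl, vision
import cv2,numpy as np
for n in("scene","top"):
    s=vision.snapshot(n); cv2.imwrite(f"pics/{n}0.png",s["image"][:,:,::-1])
    print(n,s["vertical_fov"],s["cx"],s["cy"],np.round(s["world_to_cam"],4).tolist())
print(ctrl.state(), ctrl.grasp_offset)
E
```

```text
pics
scene 55.61143203801064 323.53000147078086 246.97848564893593 [[0.9671, 0.2542, -0.0056, -0.5256], [0.2384, -0.9142, -0.3278, -0.0389], [-0.0884, 0.3157, -0.9447, 1.2738], [0.0, 0.0, 0.0, 1.0]]
top 43.164121943095594 318.2488827497959 238.560236639286 [[0.0173, -0.9999, 0.0003, 0.0375], [-0.9937, -0.0172, -0.1104, 0.5329], [0.1104, 0.0016, -0.9939, 1.6128], [0.0, 0.0, 0.0, 1.0]]
{'t': 0.1, 'joint_positions': array([-1.24010945e+00,  3.59399571e-01,  1.51131862e+00,  1.59172999e-07,
        1.27251163e+00, -1.15106327e-01]), 'qd': array([ 0.00077549, -0.00081032, -0.0012275 ,  0.0002346 ,  0.00116298,
        0.00093776]), 'joint_torque': array([ 3.47354880e-04, -5.16356742e+01, -2.71405792e+01,  6.76901964e-02,
        2.76177755e-02, -2.14286018e-05]), 'ee_pos': array([ 0.25848972, -0.54077145,  0.22191568]), 'orientation': array([-3.06228612e+00, -6.94106416e-01,  2.76280955e-04]), 'wrist_force': array([ 0.46929322,  0.02250768, -0.06757071]), 'torque': array([ 0.08165937, -0.03117142,  0.00584788]), 'gripper_force': 0.0, 'opening': 0.08807199922374095} 0.0187
```

View pics/scene0.png

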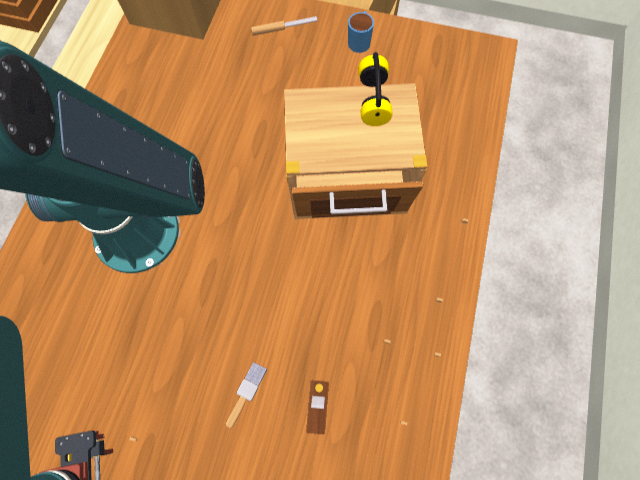

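View pics/top0.png

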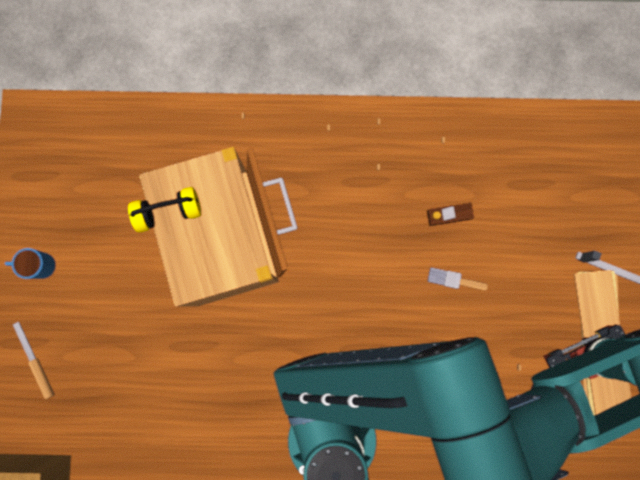

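The pictures show the chest on the left with its door slightly ajar (handle around (288,205) in the top view). The plane is at about (450,214), nose to the left, and the brush is at about (457,279). I'll enlarge these areas to get accurate positions.

Run:
```python
import cv2,numpy as np
t=cv2.imread("pics/top0.png");s=cv2.imread("pics/scene0.png")
a=cv2.resize(t[140:315,130:305],(525,525),interpolation=cv2.INTER_CUBIC)   # x3
b=cv2.resize(t[195:235,420:480],(270,180),interpolation=cv2.INTER_CUBIC)  # x4.5
c=cv2.resize(s[375:440,295:340],(225,325),interpolation=cv2.INTER_CUBIC)  # x5
o=np.zeros((525,800,3),np.uint8);o[:,:525]=a;o[:180,530:]=b;o[190:515,530:755]=c
cv2.imwrite("pics/c1.png",o)
d=cv2.resize(s[75:225,275:435],(800,750),interpolation=cv2.INTER_CUBIC)[0:750]
cv2.imwrite("pics/c2.png",cv2.resize(s[80:225,280:430],(600,580),interpolation=cv2.INTER_CUBIC)) # x4
```

```text
(no output)
```

View pics/c1.png

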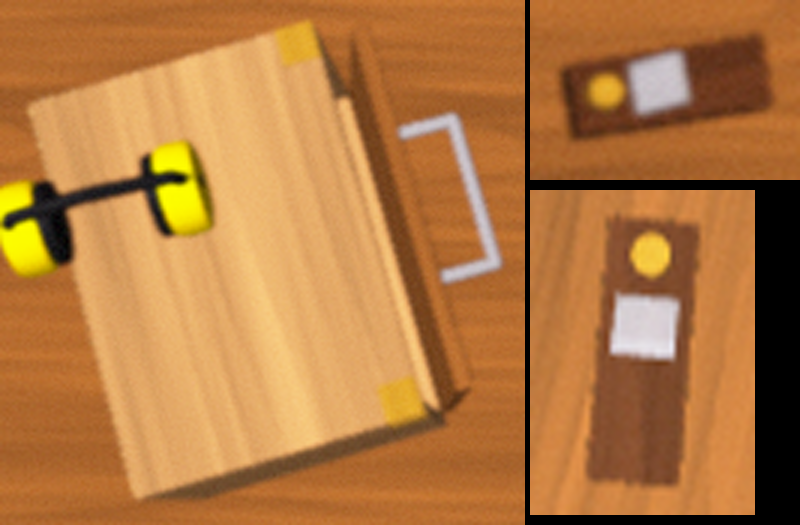

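View pics/c2.png

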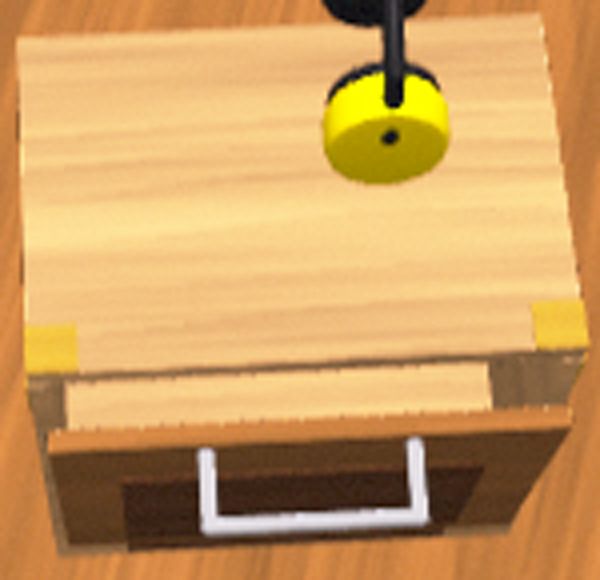

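The crops give the four roof corners, the bar ends and the plane's corners in both views. The plane's knob is at its left end in the top view, so the nose faces the chest. Next I fit the poses.

```bash
cat > h.py <<'E'
import numpy as np
from scipy.optimize import least_squares
from scipy.spatial.transform import Rotation as R
CAM={"scene":(55.61143203801064,323.53,246.978,[[0.9671,0.2542,-0.0056,-0.5256],[0.2384,-0.9142,-0.3278,-0.0389],[-0.0884,0.3157,-0.9447,1.2738]]),
"top":(43.164121943095594,318.249,238.56,[[0.0173,-0.9999,0.0003,0.0375],[-0.9937,-0.0172,-0.1104,0.5329],[0.1104,0.0016,-0.9939,1.6128]])}
def proj(n,P):
    f,cx,cy,M=CAM[n];M=np.array(M);f=240/np.tan(np.radians(f/2))
    c=np.atleast_2d(P)@M[:,:3].T+M[:,3]
    return c[:,:2]/c[:,2:]*f+[cx,cy]
def place(p,L):  # x,y,yaw
    c,s=np.cos(p[2]),np.sin(p[2]);L=np.atleast_2d(L)
    return np.c_[p[0]+c*L[:,0]-s*L[:,1],p[1]+s*L[:,0]+c*L[:,1],L[:,2]]
def fit(L,obs,p0):
    f=lambda p:np.concatenate([(proj(n,place(p,L))-np.array(o)).ravel() for n,o in obs.items()])
    r=least_squares(f,p0,loss="soft_l1");return r.x,np.round(f(r.x),1)
def hl(a,u=.194,o=.059,y=0): # door point at height u, out o, in chest frame at door angle a
    return np.array([-.115-u*np.sin(a)-o*np.cos(a),y,.05+u*np.cos(a)-o*np.sin(a)])
E
python3 - <<'E'
from h import *
t3=lambda L:[(130+u/3,140+v/3) for u,v in L]
s4=lambda L:[(280+u/4,80+v/4) for u,v in L]
# order: back-(-y side?) resolved: chest x ~ +world y ; chest y left of x => -world x (toward robot)
# corners: front/robot side, front/far, back/far, back/robot
L=np.array([[-.115,.16,.27],[-.115,-.16,.27],[.115,-.16,.27],[.115,.16,.27]])
p,r=fit(L,{"top":t3([(424,417),(312,20),(28,105),(137,497)]),"scene":s4([(25,375),(588,350),(541,14),(17,38)])},[.55,.3,1.4])
print("chest",p,np.degrees(p[2]),r)
def f(a):return np.concatenate([(proj("top",place(p,[hl(a[0],y=-.06),hl(a[0],y=.06)]))-t3([(456,115),(497,266)])).ravel(),(proj("scene",place(p,[hl(a[0],y=.06),hl(a[0],y=-.06)]))-s4([(208,527),(425,520)])).ravel()])
q=least_squares(f,[.1]);print("door",q.x,np.round(f(q.x),1))
T=np.array([[60,22,32],[60,-22,32],[-60,-22,32],[-60,22,32]])/1000.
pt=lambda L:[(420+(u-530)/4.5,195+v/4.5) for u,v in L]
ps=lambda L:[(295+(u-530)/5,375+(v-190)/5) for u,v in L]
# nose/left(robot side), nose/right(far), tail/right, tail/left
pp,r=fit(T,{"top":pt([(575,138),(562,68),(765,36),(773,105)]),"scene":ps([(610,218),(698,225),(680,485),(588,478)])},[.55,-.25,1.5])
print("plane",pp,np.degrees(pp[2]),r)
E
```

```text
chest [0.53385351 0.30868465 1.87745356] 107.57016548787396 [ 0.7 -2.4  0.2 -0.8  0.1 -1.7 -0.6 -0.3 -0.9 -0.2 -0.8 -0.5 -0.7 -0.2
 -1.  -0.3]
door [0.13546079] [-0.4  0.7  0.1 -2.  -0.6  0.4 -2.4 -0.4]
plane [ 0.60938658 -0.31290428  1.74353855] 99.89740051977351 [ 0.8 -1.9  0.9 -2.1 -0.8 -1.8  0.4 -1.3 -0.9 -1.  -0.6 -0.9 -1.1  0.1
 -1.3 -0.2]
```

```bash
cat >> h.py <<'E'
CH=np.array([.53385,.30868,1.87745]); PL=np.array([.60939,-.31290,1.74354]); G=.0187
def door_pose(a,u,o=.007,y=0,p=CH):   # tool along the panel, grasp point at (u,o,y)
    Rc=R.from_euler("z",p[2]).as_matrix()
    z=Rc@[np.sin(a),0,-np.cos(a)]; x=-Rc[:,1]
    M=np.c_[x,np.cross(z,x),z]
    return place(p,hl(a,u,o,y))[0]+G*z,M
def flat_pose(g,yaw,tilt):  # grasp point g world, tool x to nose, z tilted from down towards nose
    c,s=np.cos(yaw),np.sin(yaw);n=np.array([c,s,0]);d=np.array([0,0,-1.])
    z=np.cos(tilt)*d+np.sin(tilt)*n; y=np.array([s,-c,0])
    return np.array(g)+G*z,np.c_[np.cross(y,z),y,z]
def rows(P0,M0,P1,M1,n):
    w=R.from_matrix(M0.T@M1).as_rotvec()/n; M=M0; out=[]
    for i in range(n):
        out.append(np.r_[M.T@(P1-P0)/n*1000,np.degrees(w)]); M=M@R.from_rotvec(w).as_matrix()
    for r in out: print(np.round(r,1).tolist())
def now():
    from cell import ctrl
    s=ctrl.state();return s["ee_pos"],R.from_rotvec(s["orientation"]).as_matrix()
E
python3 - <<'E'
from h import *
P0,M0=now()
P2,M2=door_pose(.135,.206-.012); P1,_=door_pose(.135,.206+.075)
print(P1,P2)
Pa=P0+[0,0,.2]
rows(P0,M0,Pa,M0,4);rows(Pa,M0,P1,M2,16)
E
```

```text
[0.58131586 0.15877602 0.30897129] [0.57778116 0.16993912 0.22276287]
[0.0, -0.1, -50.0, 0.0, 0.0, 0.0]
[0.0, -0.1, -50.0, 0.0, 0.0, 0.0]
[0.0, -0.1, -50.0, 0.0, 0.0, 0.0]
[0.0, -0.1, -50.0, 0.0, 0.0, 0.0]
[37.1, -30.7, 7.1, 0.5, 0.0, 0.5]
[36.8, -31.0, 7.4, 0.5, 0.0, 0.5]
[36.5, -31.3, 7.7, 0.5, 0.0, 0.5]
[36.2, -31.5, 8.0, 0.5, 0.0, 0.5]
[36.0, -31.8, 8.2, 0.5, 0.0, 0.5]
[35.7, -32.0, 8.5, 0.5, 0.0, 0.5]
[35.4, -32.2, 8.8, 0.5, 0.0, 0.5]
[35.1, -32.5, 9.1, 0.5, 0.0, 0.5]
[34.8, -32.7, 9.4, 0.5, 0.0, 0.5]
[34.5, -32.9, 9.7, 0.5, 0.0, 0.5]
[34.2, -33.1, 10.0, 0.5, 0.0, 0.5]
[33.9, -33.3, 10.3, 0.5, 0.0, 0.5]
[33.6, -33.5, 10.6, 0.5, 0.0, 0.5]
[33.3, -33.7, 10.9, 0.5, 0.0, 0.5]
[33.0, -33.9, 11.2, 0.5, 0.0, 0.5]
[32.7, -34.1, 11.5, 0.5, 0.0, 0.5]
```

```bash
python3 -m handwheel '[0.27,0,0,-50,0,0,0, 0.27,0,0,-50,0,0,0, 0.27,0,0,-50,0,0,0, 0.27,0,0,-50,0,0,0]' 20
python3 -m handwheel '[0.27,37,-31,7,0.5,0,0.5, 0.27,37,-31,7.5,0.5,0,0.5, 0.27,36.5,-31,7.5,0.5,0,0.5, 0.27,36,-31.5,8,0.5,0,0.5, 0.27,36,-32,8,0.5,0,0.5]'
python3 -m handwheel '[0.27,36,-32,8.5,0.5,0,0.5, 0.27,35.5,-32,9,0.5,0,0.5, 0.27,35,-32.5,9,0.5,0,0.5, 0.27,35,-32.5,9.5,0.5,0,0.5, 0.27,34.5,-33,9.5,0.5,0,0.5]'
python3 -m handwheel '[0.27,34,-33,10,0.5,0,0.5, 0.27,34,-33.5,10,0.5,0,0.5, 0.27,33.5,-33.5,10.5,0.5,0,0.5, 0.27,33,-33.5,11,0.5,0,0.5, 0.27,33,-34,11,0.5,0,0.5]'
python3 -m handwheel '[0.27,33,-34,11.5,0.5,0,0.5, 0.27,0,0,0,0,0,0]'
python3 - <<'E'
from h import *
from cell import vision,ctrl
import cv2
P0,M0=now();print(P0)
P1,M1=door_pose(.135,.281);P2,M2=door_pose(.135,.194)
rows(P0,M0,P1,M1,1);rows(P1,M1,P2,M2,4)
print(ctrl.state()["joint_positions"])
s=vision.snapshot("scene")["image"];t=vision.snapshot("top")["image"]
a=cv2.resize(s[20:240,260:450],(520,600));b=cv2.resize(t[140:300,200:320],(280,373))
o=np.zeros((600,800,3),np.uint8);o[:,:520]=a;o[:373,520:]=b
cv2.imwrite("pics/d1.png",o[:,:,::-1])
E
```

```text
t: 0.6
ee_pos: [0.2586, -0.5409, 0.4238]
orientation: [-3.063, -0.694, 0.0]
wrist_force: [-0.8, -1.2, 0.3]
opening: 0.0515
gripper_force: 0.0
t: 1.23
ee_pos: [0.3597, -0.3209, 0.3868]
orientation: [-3.036, -0.618, 0.015]
wrist_force: [0.8, -0.6, 0.4]
opening: 0.032
gripper_force: 0.0
t: 1.85
ee_pos: [0.461, -0.1025, 0.351]
orientation: [-3.007, -0.544, 0.03]
wrist_force: [0.5, -0.1, 0.6]
opening: 0.0322
gripper_force: 0.0
t: 2.48
ee_pos: [0.561, 0.1156, 0.3152]
orientation: [-2.976, -0.472, 0.045]
wrist_force: [0.1, 0.7, 0.5]
opening: 0.0321
gripper_force: 0.0
t: 2.72
ee_pos: [0.5813, 0.1603, 0.3071]
orientation: [-2.968, -0.462, 0.05]
wrist_force: [-1.0, -0.2, -0.7]
opening: 0.0321
gripper_force: 0.0
[0.58132969 0.16032475 0.30712109]
[-0.5, 1.2, -2.0, -0.3, 0.7, 0.1]
[0.0, 0.0, 21.8, 0.0, 0.0, 0.0]
[0.0, 0.0, 21.8, 0.0, 0.0, 0.0]
[0.0, 0.0, 21.8, 0.0, 0.0, 0.0]
[0.0, 0.0, 21.8, 0.0, 0.0, 0.0]
[0.06921331 0.31716903 1.37156181 0.1340623  1.4983776  1.31813102]
```

View pics/d1.png

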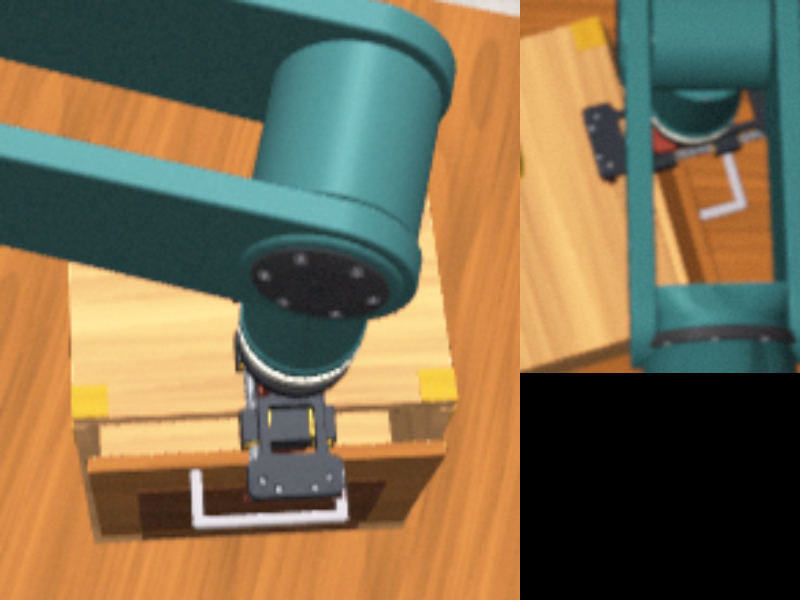

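The gripper is straddling the door edge at mid-width, in line with it. The small fix comes first, then the descent along the panel.

```bash
python3 -m handwheel '[0.27,-0.5,1.2,-2,-0.3,0.7,0.1, 0.27,0,0,22,0,0,0, 0.27,0,0,22,0,0,0]'
python3 -m handwheel '[0.27,0,0,15,0,0,0, 0.27,0,0,14,0,0,0, 0.27,0,0,14,0,0,0, 0.27,0,0,0,0,0,0]'
python3 -m handwheel '[1,0,0,0,0,0,0, 1,0,0,0,0,0,0, 1,0,0,0,0,0,0]' 12
```

```text
t: 3.2
ee_pos: [0.5796, 0.1605, 0.2674]
orientation: [-2.975, -0.452, 0.024]
wrist_force: [0.2, -0.0, 0.1]
opening: 0.0323
gripper_force: 0.0
t: 3.7
ee_pos: [0.5771, 0.1674, 0.2231]
orientation: [-2.974, -0.455, 0.031]
wrist_force: [-1.0, 0.0, 0.1]
opening: 0.0322
gripper_force: 0.0
t: 4.08
ee_pos: [0.5784, 0.1675, 0.2249]
orientation: [-2.974, -0.455, 0.025]
wrist_force: [0.3, -0.1, 1.6]
opening: 0.0141
gripper_force: 12.0
```

Run:
```python
from h import *
P,M=now()
Rc=R.from_euler("z",CH[2]).as_matrix(); l=Rc.T@(P-[CH[0],CH[1],0])-[-.115,0,.05]
print("rel hinge",l, "door from pos at o=7:",np.arctan2(-l[0],l[2])-np.arctan2(.007,np.hypot(l[0],l[2])))
z=Rc.T@M[:,2];print("tool tilt",np.arctan2(z[0],-z[2]),"x.y",Rc.T@M[:,0])
h=M.T@(-(Rc@l)) # hinge from tcp, tool frame
th=np.radians(5);Q=R.from_rotvec([th,0,0]).as_matrix()
h[0]=0;print("hinge in tool",h,"shift/row 5deg",1000*(h-Q@h))
```

```text
rel hinge [-3.30188001e-02  1.06259433e-04  1.74876824e-01] door from pos at o=7: 0.14730191657629854
tool tilt 0.1339666160206512 x.y [-0.00340171 -0.99998819  0.00347183]
hinge in tool [ 0.         -0.00936356  0.17771917] shift/row 5deg [ 0.         15.45361518  1.49236327]
```

```bash
python3 -m handwheel '[1,0,12.4,1.1,4,0,0, 1,0,12.4,1.1,4,0,0, 1,0,12.4,1.1,4,0,0]'
python3 -m handwheel '[1,0,12.4,1.1,4,0,0, 1,0,12.4,1.1,4,0,0, 1,0,12.4,1.1,4,0,0]'
python3 - <<'E'
from h import *
from cell import ctrl
P,M=now()
Rc=R.from_euler("z",CH[2]).as_matrix(); l=Rc.T@(P-[CH[0],CH[1],0])-[-.115,0,.05]
print("rel hinge",l, "r",np.hypot(l[0],l[2]),"door",np.arctan2(-l[0],l[2])-np.arctan2(.008,.177))
z=Rc.T@M[:,2];print("tool tilt",np.arctan2(z[0],-z[2]),ctrl.state()["joint_positions"])
E
```

```text
t: 4.45
ee_pos: [0.5892, 0.1338, 0.2142]
orientation: [-2.765, -0.424, 0.068]
wrist_force: [1.0, 3.8, -5.6]
opening: 0.0143
gripper_force: 12.0
t: 4.82
ee_pos: [0.5992, 0.1022, 0.1959]
orientation: [-2.56, -0.392, 0.106]
wrist_force: [1.2, 4.4, -5.0]
opening: 0.014
gripper_force: 12.0
rel hinge [-1.01550617e-01 -2.27526411e-05  1.45946025e-01] r 0.17779980303280518 door 0.5627409444630485
tool tilt 0.5556575846578699 [-0.24015336  0.52629412  1.4523832   0.47273102  1.48108257  0.90673442]
```

Tracking well. 0.64 rad remains, so nine 4° rows, then a slow finish.

```bash
python3 -m handwheel '[1,0,12.4,1.1,4,0,0, 1,0,12.4,1.1,4,0,0, 1,0,12.4,1.1,4,0,0, 1,0,12.4,1.1,4,0,0]'
python3 -m handwheel '[1,0,12.4,1.1,4,0,0, 1,0,12.4,1.1,4,0,0, 1,0,12.4,1.1,4,0,0, 1,0,6.2,0.4,2,0,0, 1,0,0,0,0,0,0]'
python3 - <<'E'
from h import *
from cell import ctrl
P,M=now()
Rc=R.from_euler("z",CH[2]).as_matrix(); l=Rc.T@(P-[CH[0],CH[1],0])-[-.115,0,.05]
print("rel hinge",l, "r",np.hypot(l[0],l[2]),"door",np.arctan2(-l[0],l[2])-np.arctan2(.008,.177))
z=Rc.T@M[:,2];print("tool tilt",np.arctan2(z[0],-z[2]),ctrl.state()["joint_positions"])
E
```

```text
t: 5.32
ee_pos: [0.6104, 0.0674, 0.1619]
orientation: [-2.285, -0.35, 0.15]
wrist_force: [2.7, 5.9, -4.0]
opening: 0.014
gripper_force: 12.0
t: 5.95
ee_pos: [0.6174, 0.045, 0.1235]
orientation: [-2.046, -0.312, 0.183]
wrist_force: [2.8, 4.2, -3.3]
opening: 0.0141
gripper_force: 12.0
rel hinge [-1.61651607e-01 -7.77942871e-05  7.34963403e-02] r 0.17757520703053908 door 1.0989078257297016
tool tilt 1.076874914473194 [-0.45726349  0.89683222  1.29516331  0.71469088  1.78837689  0.64740641]
```

```bash
python3 -m handwheel '[1,0,6.2,0.4,2,0,0, 1,0,6.2,0.4,2,0,0, 1,0,0,0,0,0,0]'
python3 -m handwheel '[1,0,3.1,0.2,1,0,0, 1,0,3.1,0.2,1,0,0, 1,0,0,0,0,0,0]'
python3 -m handwheel '[1,0,3.1,0.2,1,0,0, 1,0,0,0,0,0,0]'
python3 - <<'E'
from h import *
from cell import ctrl
P,M=now()
Rc=R.from_euler("z",CH[2]).as_matrix(); l=Rc.T@(P-[CH[0],CH[1],0])-[-.115,0,.05]
print("door",np.arctan2(-l[0],l[2])-np.arctan2(.008,.177))
z=Rc.T@M[:,2];print("tool tilt",np.arctan2(z[0],-z[2]),ctrl.state()["joint_positions"])
E
```

```text
t: 6.32
ee_pos: [0.6188, 0.0406, 0.1125]
orientation: [-1.977, -0.302, 0.191]
wrist_force: [3.2, 4.4, -3.8]
opening: 0.0146
gripper_force: 12.0
t: 6.7
ee_pos: [0.6193, 0.039, 0.1078]
orientation: [-1.942, -0.298, 0.196]
wrist_force: [3.1, 5.4, -2.8]
opening: 0.0147
gripper_force: 12.0
t: 6.95
ee_pos: [0.6192, 0.0393, 0.108]
orientation: [-1.919, -0.297, 0.197]
wrist_force: [1.2, 8.4, 9.6]
opening: 0.0137
gripper_force: 12.0
door 1.1927084863975776
tool tilt 1.2045908141471011 [-0.48095048  0.99097298  1.24835545  0.76516168  1.87011026  0.61627225]
```

```bash
python3 -m handwheel '[0.27,0,0,0,0,0,0, 0.27,0,0,0,0,0,0]'
python3 -m handwheel '[0.27,0,0,-25,0,0,0, 0.27,0,0,-40,0,0,0, 0.27,0,0,-40,0,0,0]'
python3 - <<'E'
from h import *
P,M=now();print(P)
g=place(PL,[-.033,0,.027])[0];T,MT=flat_pose(g,PL[2],np.radians(45))
pre=T-.09*MT[:,2]; print("T",T,"pre",pre)
up=P+[0,0,.12]
rows(P,M,up,M,3);print();rows(up,M,pre,MT,14);print(); rows(pre,MT,T,MT,4)
E
```

```text
t: 7.2
ee_pos: [0.6188, 0.0372, 0.1049]
orientation: [-1.927, -0.296, 0.199]
wrist_force: [0.4, -0.1, -0.2]
opening: 0.0301
gripper_force: 0.0
t: 7.58
ee_pos: [0.648, -0.057, 0.1433]
orientation: [-1.926, -0.296, 0.2]
wrist_force: [1.0, -0.5, -0.7]
opening: 0.0318
gripper_force: 0.0
[ 0.6479894  -0.05703157  0.14332186]
T [ 0.6127894  -0.33238276  0.0137771 ] pre [ 0.62372815 -0.39507521  0.07741671]
[0.1, -37.3, -14.6, 0.0, 0.0, 0.0]
[0.1, -37.3, -14.6, 0.0, 0.0, 0.0]
[0.1, -37.3, -14.6, 0.0, 0.0, 0.0]

[-8.9, 20.6, -16.1, -1.7, -1.0, -6.0]
[-11.3, 20.0, -15.4, -1.7, -1.0, -6.0]
[-13.6, 19.1, -14.6, -1.7, -1.0, -6.0]
[-15.8, 17.9, -13.8, -1.7, -1.0, -6.0]
[-17.8, 16.6, -13.1, -1.7, -1.0, -6.0]
[-19.7, 15.0, -12.3, -1.7, -1.0, -6.0]
[-21.4, 13.1, -11.5, -1.7, -1.0, -6.0]
[-22.8, 11.1, -10.8, -1.7, -1.0, -6.0]
[-24.1, 9.0, -10.1, -1.7, -1.0, -6.0]
[-25.1, 6.7, -9.5, -1.7, -1.0, -6.0]
[-25.8, 4.3, -8.9, -1.7, -1.0, -6.0]
[-26.3, 1.8, -8.4, -1.7, -1.0, -6.0]
[-26.4, -0.8, -7.9, -1.7, -1.0, -6.0]
[-26.4, -3.3, -7.5, -1.7, -1.0, -6.0]

[0.0, 0.0, 22.5, 0.0, 0.0, 0.0]
[0.0, 0.0, 22.5, 0.0, 0.0, 0.0]
[0.0, 0.0, 22.5, 0.0, 0.0, 0.0]
[0.0, 0.0, 22.5, 0.0, 0.0, 0.0]
```

```bash
python3 -m handwheel '[-0.7,0,-37.5,-14.5,0,0,0, -0.7,0,-37.5,-14.5,0,0,0, -0.7,0,-37.5,-14.5,0,0,0]'
python3 -m handwheel '[-0.7,-9,20.5,-16,-1.7,-1,-6, -0.7,-11.5,20,-15.5,-1.7,-1,-6, -0.7,-13.5,19,-14.5,-1.7,-1,-6, -0.7,-16,18,-14,-1.7,-1,-6, -0.7,-18,16.5,-13,-1.7,-1,-6]'
python3 -m handwheel '[-0.7,-19.5,15,-12.5,-1.7,-1,-6, -0.7,-21.5,13,-11.5,-1.7,-1,-6, -0.7,-23,11,-11,-1.7,-1,-6, -0.7,-24,9,-10,-1.7,-1,-6, -0.7,-25,6.5,-9.5,-1.7,-1,-6]'
python3 -m handwheel '[-0.7,-26,4.5,-9,-1.7,-1,-6, -0.7,-26.5,2,-8.5,-1.7,-1,-6, -0.7,-26.5,-1,-8,-1.7,-1,-6, -0.7,-26.5,-3.5,-7.5,-1.7,-1,-6, -0.7,0,0,0,0,0,0]'
python3 - <<'E'
from h import *
from cell import vision,ctrl
import cv2
P,M=now();print(P,ctrl.state()["joint_positions"])
g=place(PL,[-.033,0,.027])[0];T,MT=flat_pose(g,PL[2],np.radians(45))
pre=T-.09*MT[:,2]; rows(P,M,pre,MT,1)
s=vision.snapshot("scene")["image"];t=vision.snapshot("top")["image"]
a=cv2.resize(s[320:480,240:400],(400,400));b=cv2.resize(t[160:320,400:560],(400,400))
c=cv2.resize(t[120:270,200:360],(400,200));d=cv2.resize(s[130:280,260:450],(400,200))
cv2.imwrite("pics/e1.png",np.r_[np.c_[a,b],np.c_[c,d]][:,:,::-1])
E
```

```text
t: 7.95
ee_pos: [0.6474, -0.0562, 0.2646]
orientation: [-1.926, -0.295, 0.199]
wrist_force: [1.2, 0.3, 0.9]
opening: 0.0585
gripper_force: 0.0
t: 8.57
ee_pos: [0.6381, -0.1778, 0.1967]
orientation: [-1.917, -0.881, -0.091]
wrist_force: [-0.7, -0.3, 0.3]
opening: 0.0747
gripper_force: 0.0
t: 9.2
ee_pos: [0.6292, -0.299, 0.1315]
orientation: [-1.789, -1.453, -0.396]
wrist_force: [0.1, 1.1, -0.0]
opening: 0.0744
gripper_force: 0.0
t: 9.82
ee_pos: [0.6209, -0.3975, 0.0786]
orientation: [-1.598, -1.885, -0.647]
wrist_force: [-0.6, 0.1, 0.5]
opening: 0.0745
gripper_force: 0.0
[ 0.62087014 -0.39746016  0.0785707 ] [-0.85446955  1.07480374  0.72063592  0.41202932  2.00734139 -0.97229548]
[0.5, 3.2, 2.1, 0.1, 0.7, -0.4]Traceback (most recent call last):
  File "<stdin>", line 10, in <module>
cv2.error: OpenCV(4.12.0) /io/opencv/modules/imgcodecs/src/loadsave.cpp:1058: error: (-215:Assertion failed) image.channels() == 1 || image.channels() == 3 || image.channels() == 4 in function 'imwrite_'
```

Run:
```python
from h import *
from cell import vision
import cv2
s=vision.snapshot("scene")["image"];t=vision.snapshot("top")["image"]
a=cv2.resize(s[320:480,240:400],(400,400));b=cv2.resize(t[160:320,400:560],(400,400))
c=cv2.resize(t[140:290,150:450],(400,200));d=cv2.resize(s[130:280,200:500],(400,200))
cv2.imwrite("pics/e1.png",np.vstack([np.hstack([a,b]),np.hstack([c,d])])[:,:,::-1])
```

```text
(no output)
```

View pics/e1.png

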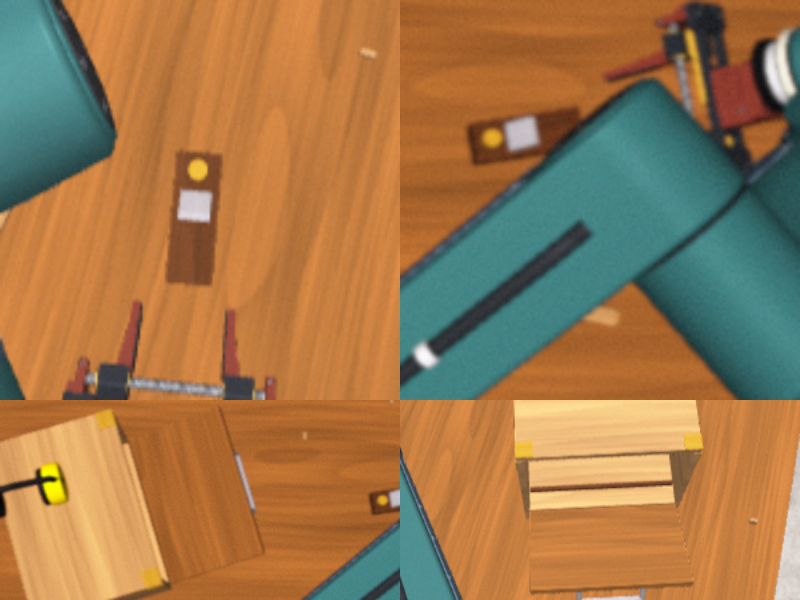

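The door is flat at its stop, and the gripper sits behind the plane's bare rear, about 3 mm off centre. I'll correct that and go in.

```bash
python3 -m handwheel '[-0.7,0.5,3.2,2.1,0.1,0.7,-0.4, -0.7,0,0,25,0,0,0, -0.7,0,0,25,0,0,0, -0.7,0,0,25,0,0,0, -0.7,0,0,0,0,0,0]'
python3 - <<'E'
from h import *
P,M=now();print(P)
g=place(PL,[-.033,0,.027])[0];T,MT=flat_pose(g,PL[2],np.radians(45)); rows(P,M,T,MT,1)
E
```

```text
t: 10.65
ee_pos: [0.6157, -0.3385, 0.0247]
orientation: [-1.576, -1.884, -0.656]
wrist_force: [0.4, -0.8, 0.2]
opening: 0.0747
gripper_force: 0.0
[ 0.61569035 -0.33849781  0.02465363]
[-3.1, -1.8, 12.3, -0.2, -0.2, 0.2]
```

```bash
python3 -m handwheel '[-0.7,-2,-1.8,12,0,0,0, -0.7,0,0,0,0,0,0]' 25
python3 -m handwheel '[1,0,0,0,0,0,0, 1,0,0,0,0,0,0, 1,0,0,0,0,0,0, 1,0,0,0,0,0,0]'
python3 - <<'E'
from h import *
from cell import ctrl
P,M=now();print(ctrl.state()["torque"])
# world up 190 mm then insertion pose: plane origin in chest frame
up=P+[0,0,.15]; rows(P,M,up,M,4)
E
```

```text
t: 10.9
ee_pos: [0.6129, -0.3344, 0.0154]
orientation: [-1.58, -1.887, -0.656]
wrist_force: [-0.1, 0.6, 0.1]
opening: 0.0746
gripper_force: 0.0
t: 11.4
ee_pos: [0.6131, -0.3348, 0.0159]
orientation: [-1.581, -1.888, -0.657]
wrist_force: [-0.4, -0.1, 0.0]
opening: 0.0439
gripper_force: 25.0
[-0.29171031 -0.00997421  0.05094131]
[26.5, 0.1, -26.5, 0.0, 0.0, 0.0]
[26.5, 0.1, -26.5, 0.0, 0.0, 0.0]
[26.5, 0.1, -26.5, 0.0, 0.0, 0.0]
[26.5, 0.1, -26.5, 0.0, 0.0, 0.0]
```

```bash
cat >> h.py <<'E'
TCP0=np.array([.6131,-.3348,.0159]); M0g=R.from_rotvec([-1.581,-1.888,-.657]).as_matrix()
def plane_pose(nose,z,y=0): # nose depth behind mouth, sole height -> TCP,M
    D=R.from_euler("z",CH[2]-PL[2]).as_matrix()
    o=place(CH,[-.115+nose-.06,y,z])[0]
    return o+D@(TCP0-[PL[0],PL[1],0]),D@M0g
E
python3 -m handwheel '[1,7,0,-7,0,0,0, 1,20,0,-20,0,0,0, 1,26.5,0,-26.5,0,0,0, 1,26.5,0,-26.5,0,0,0, 1,20,0,-20,0,0,0]' 50
python3 - <<'E'
from h import *
from cell import ctrl,vision
import cv2
P,M=now();print(P,ctrl.state()["torque"])
W1=plane_pose(-.03,.145);print(W1[0]);rows(P,M,*W1,14)
s=vision.snapshot("scene")["image"]
cv2.imwrite("pics/f1.png",cv2.resize(s[300:480,220:460],(720,540))[:,:,::-1])
E
```

```text
t: 12.02
ee_pos: [0.6133, -0.335, 0.1608]
orientation: [-1.581, -1.891, -0.657]
wrist_force: [0.1, -0.1, -3.5]
opening: 0.0437
gripper_force: 50.0
[ 0.6133066  -0.33502474  0.1608417 ] [-0.78336598 -0.22080533 -0.03573914]
[0.60233403 0.09203483 0.1609    ]
[21.4, 4.6, 21.3, 0.4, 0.0, -0.4]
[21.4, 4.9, 21.3, 0.4, 0.0, -0.4]
[21.3, 5.1, 21.2, 0.4, 0.0, -0.4]
[21.3, 5.4, 21.2, 0.4, 0.0, -0.4]
[21.2, 5.7, 21.2, 0.4, 0.0, -0.4]
[21.2, 6.0, 21.1, 0.4, 0.0, -0.4]
[21.1, 6.3, 21.1, 0.4, 0.0, -0.4]
[21.1, 6.6, 21.0, 0.4, 0.0, -0.4]
[21.1, 6.9, 21.0, 0.4, 0.0, -0.4]
[21.0, 7.1, 21.0, 0.4, 0.0, -0.4]
[20.9, 7.4, 20.9, 0.4, 0.0, -0.4]
[20.9, 7.7, 20.9, 0.4, 0.0, -0.4]
[20.8, 8.0, 20.8, 0.4, 0.0, -0.4]
[20.8, 8.3, 20.8, 0.4, 0.0, -0.4]
```

View pics/f1.png

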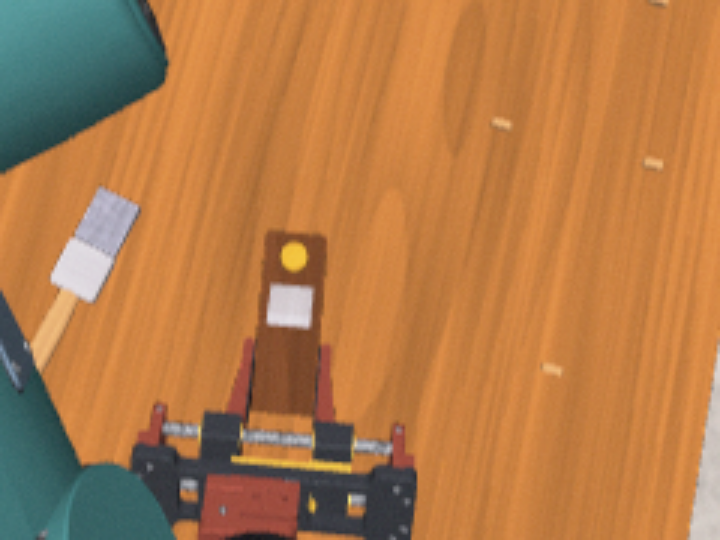

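The plane is held by its rear with the nose forward: nose corners (265,232) and (327,237), tail corners (250,408) and (315,412) in the crop. I'll check its pitch and carry it towards the mouth.

```bash
python3 - <<'E'
from h import *
obs=np.array([(265,232),(327,237),(315,412),(250,408)])/3+[220,300]
def f(q):
    L=np.array([[60,22,32],[60,-22,32],[-60,-22,32],[-60,22,32]])/1000.
    L=L@R.from_rotvec([0,q[0],0]).as_matrix().T
    return (proj("scene",place([q[1],q[2],PL[2]],L+[0,0,.145]))-obs-[-.7,0]).ravel()
r=least_squares(f,[0,.61,-.313]);print(np.degrees(r.x[0]),r.x,np.round(f(r.x),1),"level:",np.round(f([0,PL[0],PL[1]]),1))
E
python3 -m handwheel '[1,21.5,4.5,21.5,0.4,0,-0.4, 1,21.5,5,21.5,0.4,0,-0.4, 1,21.5,5,21,0.4,0,-0.4, 1,21.5,5.5,21,0.4,0,-0.4, 1,21,5.5,21,0.4,0,-0.4]'
python3 -m handwheel '[1,21,6,21,0.4,0,-0.4, 1,21,6.5,21,0.4,0,-0.4, 1,21,6.5,21,0.4,0,-0.4, 1,21,7,21,0.4,0,-0.4, 1,21,7,21,0.4,0,-0.4]'
python3 -m handwheel '[1,21,7.5,21,0.4,0,-0.4, 1,21,7.5,21,0.4,0,-0.4, 1,21,8,21,0.4,0,-0.4, 1,21,8.5,21,0.4,0,-0.4, 1,0,0,0,0,0,0]'
python3 - <<'E'
from h import *
from cell import ctrl
P,M=now();print(P,ctrl.state()["joint_positions"])
W1=plane_pose(-.03,.145);W2=plane_pose(.09,.08);W3=plane_pose(.125,.070)
rows(P,M,*W1,1);print();rows(*W1,*W2,5);rows(*W2,*W3,2);a=M.T@(place(CH,[.01,0,0])[0]-place(CH,[0,0,0])[0]);print("10mm in:",a*1000,"10 down",M.T@[0,0,-10])
E
```

```text
-14.316361124730614 [-0.24986764  0.60880303 -0.30644074] [ 0.  -0.1  0.1  0.1 -0.4  0.3  0.2 -0.3] level: [ 0.2 -1.3 -0.  -1.2 -0.7  1.  -0.4  0.4]
t: 12.7
ee_pos: [0.6084, -0.1808, 0.1578]
orientation: [-1.529, -1.92, -0.635]
wrist_force: [0.2, 1.4, -3.1]
opening: 0.0436
gripper_force: 50.0
t: 13.32
ee_pos: [0.6045, -0.0284, 0.1579]
orientation: [-1.476, -1.952, -0.613]
wrist_force: [0.2, -0.7, -2.2]
opening: 0.044
gripper_force: 50.0
t: 13.95
ee_pos: [0.5999, 0.0957, 0.1581]
orientation: [-1.431, -1.977, -0.595]
wrist_force: [0.2, -0.5, -2.6]
opening: 0.0436
gripper_force: 50.0
[0.59987175 0.09571429 0.15811532] [-0.32915617  0.67443684  1.42677094  0.60084945  1.5799685  -0.81219623]
[-1.0, 1.2, -5.0, -0.4, -0.1, 0.3]

[7.8, 0.0, 26.2, 0.0, 0.0, 0.0]
[7.8, 0.0, 26.2, 0.0, 0.0, 0.0]
[7.8, 0.0, 26.2, 0.0, 0.0, 0.0]
[7.8, 0.0, 26.2, 0.0, 0.0, 0.0]
[7.8, 0.0, 26.2, 0.0, 0.0, 0.0]
[8.9, 0.0, 15.9, 0.0, 0.0, 0.0]
[8.9, 0.0, 15.9, 0.0, 0.0, 0.0]
10mm in: [7.06800575 0.10503671 7.07334871] 10 down [-7.07362227 -0.01468496  7.06849718]
```

```bash
python3 -m handwheel '[1,-1,1.2,-5,-0.4,0,0.3, 1,8,0,26,0,0,0, 1,8,0,26,0,0,0, 1,8,0,26,0,0,0]'
python3 -m handwheel '[1,8,0,26,0,0,0, 1,8,0,26,0,0,0, 1,0,0,0,0,0,0]'
python3 - <<'E'
from h import *
P,M=now();W3=plane_pose(.125,.073);rows(P,M,*W3,1);print(P-W3[0])
E
```

```text
t: 14.45
ee_pos: [0.5825, 0.1572, 0.1223]
orientation: [-1.446, -1.971, -0.603]
wrist_force: [0.1, 0.3, -2.7]
opening: 0.0435
gripper_force: 50.0
t: 14.82
ee_pos: [0.5664, 0.2042, 0.0964]
orientation: [-1.443, -1.97, -0.6]
wrist_force: [-0.0, 0.1, -3.2]
opening: 0.0438
gripper_force: 50.0
[21.0, 0.3, 31.7, 0.1, -0.1, -0.2]
[ 0.01088658 -0.03560138  0.00754082]
```

```bash
python3 -m handwheel '[1,10.5,0,16,0,0,0, 1,10.5,0,16,0,0,0, 1,0,0,0,0,0,0]'
python3 -m handwheel '[1,3.5,0,3.5,0,0,0, 1,3.5,0,3.5,0,0,0, 1,3.5,0,3.5,0,0,0, 1,0,0,0,0,0,0]'
python3 -m handwheel '[1,2.8,0,2.8,0,0,0, 1,2.8,0,2.8,0,0,0, 1,0,0,0,0,0,0]'
python3 -m handwheel '[1,2.8,0,2.8,0,0,0, 1,0,0,0,0,0,0]'
```

```text
t: 15.2
ee_pos: [0.5549, 0.2411, 0.0892]
orientation: [-1.442, -1.971, -0.6]
wrist_force: [-0.2, 0.2, -3.3]
opening: 0.0439
gripper_force: 50.0
t: 15.7
ee_pos: [0.5515, 0.2543, 0.0893]
orientation: [-1.443, -1.972, -0.601]
wrist_force: [0.7, 0.6, -4.2]
opening: 0.0433
gripper_force: 50.0
t: 16.08
ee_pos: [0.5491, 0.2618, 0.0892]
orientation: [-1.443, -1.971, -0.601]
wrist_force: [1.0, -0.0, -4.6]
opening: 0.044
gripper_force: 50.0
t: 16.32
ee_pos: [0.5479, 0.2656, 0.0892]
orientation: [-1.443, -1.971, -0.601]
wrist_force: [-0.0, -0.3, -3.1]
opening: 0.0435
gripper_force: 50.0
```

```bash
cat > chk.py <<'E'
import sys
from cell import ctrl
from h import *
s=ctrl.state();w=s["wrist_force"]; n=[np.cos(CH[2]),np.sin(CH[2]),0]
f=w@n; P=s["ee_pos"]; d=(P-plane_pose(.125,.073)[0])@n*1000+125
print("nose",round(d,1),"F in/up",np.round([f,w[2]],1)); sys.exit(1 if f<-4 else 0)
E
python3 -m handwheel '[1,2.1,0,2.1,0,0,0, 1,0,0,0,0,0,0]' >/dev/null; python3 chk.py && \
python3 -m handwheel '[1,2.1,0,2.1,0,0,0, 1,0,0,0,0,0,0]' >/dev/null&& python3 chk.py && \
python3 -m handwheel '[1,2.1,0,2.1,0,0,0, 1,0,0,0,0,0,0]' >/dev/null&& python3 chk.py && \
python3 -m handwheel '[1,2.1,0,2.1,0,0,0, 1,0,0,0,0,0,0]' >/dev/null&& python3 chk.py && \
python3 -m handwheel '[1,2.1,0,2.1,0,0,0, 1,0,0,0,0,0,0]' >/dev/null&& python3 chk.py && \
python3 -m handwheel '[1,2.1,0,2.1,0,0,0, 1,0,0,0,0,0,0]' >/dev/null&& python3 chk.py && \
python3 -m handwheel '[1,2.1,0,2.1,0,0,0, 1,0,0,0,0,0,0]' >/dev/null&& python3 chk.py && \
python3 -m handwheel '[1,2.1,0,2.1,0,0,0, 1,0,0,0,0,0,0]' >/dev/null&& python3 chk.py
```

```text
nose 154.8 F in/up [ 0.2 -3.6]
nose 157.7 F in/up [ 0.  -2.6]
nose 160.7 F in/up [-0.2 -4.2]
nose 163.7 F in/up [ 0.6 -3. ]
nose 166.7 F in/up [-0.6 -2.9]
nose 169.6 F in/up [-0.4 -3.8]
nose 172.6 F in/up [ 0.6 -3.5]
nose 175.6 F in/up [ 0.9 -3.9]
```

```bash
python3 -m handwheel '[1,1.4,0,1.4,0,0,0, 1,0,0,0,0,0,0]' >/dev/null; python3 chk.py && \
python3 -m handwheel '[1,1.4,0,1.4,0,0,0, 1,0,0,0,0,0,0]' >/dev/null&& python3 chk.py && \
python3 -m handwheel '[1,1.4,0,1.4,0,0,0, 1,0,0,0,0,0,0]' >/dev/null&& python3 chk.py && \
python3 -m handwheel '[1,1.4,0,1.4,0,0,0, 1,0,0,0,0,0,0]' >/dev/null&& python3 chk.py && \
python3 -m handwheel '[1,1.4,0,1.4,0,0,0, 1,0,0,0,0,0,0]' >/dev/null&& python3 chk.py && \
python3 -m handwheel '[1,1.4,0,1.4,0,0,0, 1,0,0,0,0,0,0]' >/dev/null&& python3 chk.py
```

```text
nose 177.4 F in/up [-0.6 -3.2]
nose 179.5 F in/up [-0.7 -3.9]
nose 180.0 F in/up [-7.1 -1. ]
```

Contact with the stop at 180 mm. I'll back off 6 mm and lower the plane, feeling for the floor.

```bash
cat > chz.py <<'E'
import sys
from cell import ctrl
from h import *
s=ctrl.state();w=s["wrist_force"]; n=np.array([np.cos(CH[2]),np.sin(CH[2]),0]);D=s["ee_pos"]-plane_pose(.125,.073)[0]
print("nose",round(D@n*1000+125,1),"sole",round(D[2]*1000+73,1),"F in/up",np.round([w@n,w[2]],1),"T",np.round(s["torque"],2)); sys.exit(1 if w[2]>0 else 0)
E
python3 -m handwheel '[1,-2.6,0,-2.6,0,0,0, 1,-2.8,0,-2.8,0,0,0, 1,0,0,0,0,0,0]' >/dev/null; python3 chz.py
python3 -m handwheel '[1,-3.5,0,3.5,0,0,0, 1,-3.5,0,3.5,0,0,0, 1,-2.8,0,2.8,0,0,0, 1,0,0,0,0,0,0]' >/dev/null; python3 chz.py && \
python3 -m handwheel '[1,-1.4,0,1.4,0,0,0, 1,0,0,0,0,0,0]' >/dev/null&& python3 chz.py && \
python3 -m handwheel '[1,-1.4,0,1.4,0,0,0, 1,0,0,0,0,0,0]' >/dev/null&& python3 chz.py && \
python3 -m handwheel '[1,-1.4,0,1.4,0,0,0, 1,0,0,0,0,0,0]' >/dev/null&& python3 chz.py && \
python3 -m handwheel '[1,-1.0,0,1.0,0,0,0, 1,0,0,0,0,0,0]' >/dev/null&& python3 chz.py && \
python3 -m handwheel '[1,-1.0,0,1.0,0,0,0, 1,0,0,0,0,0,0]' >/dev/null&& python3 chz.py && \
python3 -m handwheel '[1,-1.0,0,1.0,0,0,0, 1,0,0,0,0,0,0]' >/dev/null&& python3 chz.py
```

```text
nose 173.4 sole 73.2 F in/up [ 0.1 -3.6] T [-0.79 -0.31 -0.02]
nose 173.8 sole 59.0 F in/up [-0.4 -2.7] T [-0.76 -0.37  0.05]
nose 173.6 sole 57.4 F in/up [ 0.3 -2.6] T [-0.78 -0.32  0.03]
nose 173.6 sole 55.4 F in/up [-0.2 -2.7] T [-0.75 -0.31  0.01]
nose 173.6 sole 53.4 F in/up [ 0.3 -3.4] T [-0.74 -0.32  0.  ]
nose 173.6 sole 52.0 F in/up [-0.2 -3.4] T [-0.75 -0.31 -0.02]
nose 173.6 sole 50.6 F in/up [-1.  -3.5] T [-0.71 -0.34 -0.01]
nose 173.6 sole 49.9 F in/up [-2.7  3.3] T [-0.4   0.12  0.23]
```

Floor contact at exactly floor height. Now to release and withdraw along the tool axis.

```bash
python3 -m handwheel '[-0.5,0,0,0,0,0,0, -0.5,0,0,0,0,0,0, -0.5,0,0,0,0,0,0]'
python3 -m handwheel '[-0.5,0,0,-15,0,0,0, -0.5,0,0,-30,0,0,0, -0.5,0,0,-40,0,0,0, -0.5,0,0,-50,0,0,0, -0.5,0,0,-50,0,0,0]'
python3 -m handwheel '[0.2,0,0,-50,0,0,0, 0.2,0,0,0,0,0,0]'
python3 - <<'E'
from h import *
from cell import vision
import cv2
P,M=now();print(P)
D,MD=door_pose(1.2,.206-.012);pre=D-.09*MD[:,2];print("pre",pre)
mid=pre+[0,0,.10]
rows(P,M,mid,MD,14);print(M.T@[0,0,1.])
s=vision.snapshot("scene")["image"]
cv2.imwrite("pics/g1.png",cv2.resize(s[120:300,270:470],(667,600),interpolation=cv2.INTER_CUBIC)[:,:,::-1])
E
```

```text
t: 21.82
ee_pos: [0.5416, 0.2865, 0.0651]
orientation: [-1.444, -1.971, -0.601]
wrist_force: [-0.1, -0.1, -0.6]
opening: 0.0656
gripper_force: 0.0
t: 22.45
ee_pos: [0.5807, 0.1599, 0.1978]
orientation: [-1.444, -1.972, -0.601]
wrist_force: [0.9, 0.6, 0.4]
opening: 0.0663
gripper_force: 0.0
t: 22.7
ee_pos: [0.5938, 0.1247, 0.2342]
orientation: [-1.448, -1.976, -0.606]
wrist_force: [0.1, -0.6, 0.1]
opening: 0.0494
gripper_force: 0.0
[0.5938498  0.12468145 0.23424491]
pre [ 0.64397417 -0.03910791  0.13960924]
[-8.4, -0.1, -8.9, 1.4, 1.3, 6.3]
[-8.2, 0.6, -9.1, 1.4, 1.3, 6.3]
[-7.9, 1.3, -9.3, 1.4, 1.3, 6.3]
[-7.5, 1.9, -9.5, 1.4, 1.3, 6.3]
[-7.0, 2.5, -9.7, 1.4, 1.3, 6.3]
[-6.5, 3.0, -9.9, 1.4, 1.3, 6.3]
[-5.9, 3.5, -10.2, 1.4, 1.3, 6.3]
[-5.2, 3.8, -10.4, 1.4, 1.3, 6.3]
[-4.5, 4.1, -10.6, 1.4, 1.3, 6.3]
[-3.8, 4.3, -10.8, 1.4, 1.3, 6.3]
[-3.1, 4.5, -11.0, 1.4, 1.3, 6.3]
[-2.3, 4.5, -11.1, 1.4, 1.3, 6.3]
[-1.6, 4.4, -11.3, 1.4, 1.3, 6.3]
[-0.8, 4.3, -11.4, 1.4, 1.3, 6.3]
[ 0.70381358  0.00907746 -0.71032671]
```

View pics/g1.png

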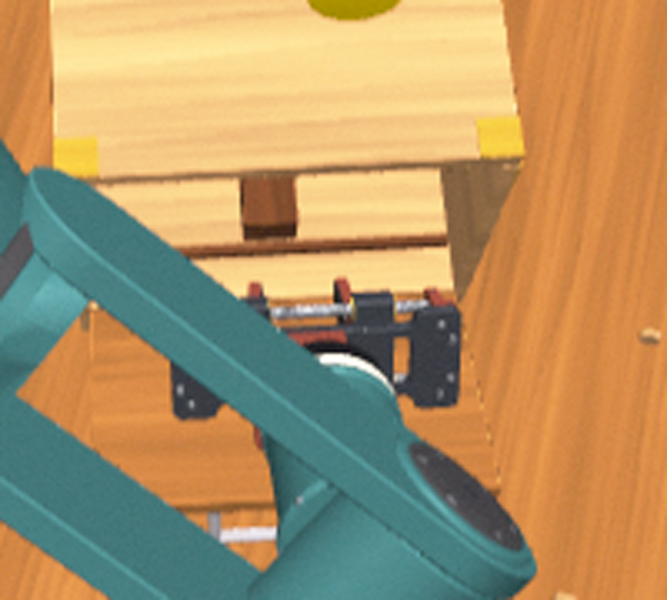

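The picture shows the plane behind the dark lip, tail face at about (270,225), lying square, with the door still down. Next I turn the tool back to the door-edge pose.

```bash
python3 -m handwheel '[0.2,-8.5,0,-9,1.4,1.3,6.3, 0.2,-8,0.5,-9,1.4,1.3,6.3, 0.2,-8,1.5,-9.5,1.4,1.3,6.3, 0.2,-7.5,2,-9.5,1.4,1.3,6.3, 0.2,-7,2.5,-9.5,1.4,1.3,6.3]'
python3 -m handwheel '[0.2,-6.5,3,-10,1.4,1.3,6.3, 0.2,-6,3.5,-10,1.4,1.3,6.3, 0.2,-5,4,-10.5,1.4,1.3,6.3, 0.2,-4.5,4,-10.5,1.4,1.3,6.3, 0.2,-4,4.5,-11,1.4,1.3,6.3]'
python3 -m handwheel '[0.2,-3,4.5,-11,1.4,1.3,6.3, 0.2,-2.5,4.5,-11,1.4,1.3,6.3, 0.2,-1.5,4.5,-11.5,1.4,1.3,6.3, 0.2,-1,4.5,-11.5,1.4,1.3,6.3, 0.2,0,0,0,0,0,0]'
python3 - <<'E'
from h import *
P,M=now();print(P)
D,MD=door_pose(1.195,.206-.012);pre=D-.09*MD[:,2]
rows(P,M,pre,MD,3)
E
```

```text
t: 23.38
ee_pos: [0.6082, 0.0704, 0.2318]
orientation: [-1.731, -1.4, -0.295]
wrist_force: [0.1, 0.3, 1.1]
opening: 0.0351
gripper_force: 0.0
t: 24.0
ee_pos: [0.6271, 0.0121, 0.2333]
orientation: [-1.883, -0.799, -0.003]
wrist_force: [-0.7, 0.3, 0.9]
opening: 0.0348
gripper_force: 0.0
t: 24.62
ee_pos: [0.6422, -0.0356, 0.2339]
orientation: [-1.914, -0.309, 0.216]
wrist_force: [1.2, -0.4, -0.2]
opening: 0.0352
gripper_force: 0.0
[ 0.64221507 -0.03560576  0.23391565]
[0.3, 29.4, 9.9, -0.3, 0.3, 0.1]
[0.2, 29.4, 10.1, -0.3, 0.3, 0.1]
[0.2, 29.3, 10.2, -0.3, 0.3, 0.1]
```

```bash
python3 -m handwheel '[0.2,0.3,29.5,10,-0.3,0.3,0.1, 0.2,0.2,29.5,10,-0.3,0.3,0.1, 0.2,0.2,29.5,10,-0.3,0.3,0.1, 0.2,0,0,0,0,0,0]'
python3 - <<'E'
from h import *
P,M=now()
D,MD=door_pose(1.195,.206-.012);rows(P,M,D,MD,4)
E
```

```text
t: 25.12
ee_pos: [0.6435, -0.0388, 0.1388]
orientation: [-1.931, -0.294, 0.206]
wrist_force: [-0.2, 0.0, 0.3]
opening: 0.0352
gripper_force: 0.0
[0.1, -0.5, 22.3, 0.0, 0.0, -0.1]
[0.1, -0.5, 22.3, 0.0, 0.0, -0.1]
[0.1, -0.5, 22.3, 0.0, 0.0, -0.1]
[0.1, -0.5, 22.3, 0.0, 0.0, -0.1]
```

```bash
python3 -m handwheel '[0.2,0,-0.5,22.5,0,0,0, 0.2,0,-0.5,22.5,0,0,0, 0.2,0,-0.5,22.5,0,0,0, 0.2,0,-0.5,22,0,0,0, 0.2,0,0,0,0,0,0]'
python3 -m handwheel '[1,0,0,0,0,0,0, 1,0,0,0,0,0,0, 1,0,0,0,0,0,0]' 12
python3 -m handwheel '[1,0,-6.2,0,-2,0,0, 1,0,-12.4,-0.2,-4,0,0, 1,0,-12.4,-0.2,-4,0,0, 1,0,-12.4,-0.2,-4,0,0]'
cat > dr.py <<'E'
from h import *
from cell import ctrl
P,M=now()
Rc=R.from_euler("z",CH[2]).as_matrix(); l=Rc.T@(P-[CH[0],CH[1],0])-[-.115,0,.05]
r=np.hypot(l[0],l[2]);z=Rc.T@M[:,2]
print("r",r,"door",np.arctan2(-l[0],l[2])-.008/r,"tilt",np.arctan2(z[0],-z[2]))
E
python3 dr.py
```

```text
t: 25.75
ee_pos: [0.6192, 0.0416, 0.1114]
orientation: [-1.933, -0.299, 0.202]
wrist_force: [-0.9, -0.2, 0.8]
opening: 0.0351
gripper_force: 0.0
t: 26.12
ee_pos: [0.6207, 0.0389, 0.1105]
orientation: [-1.937, -0.297, 0.198]
wrist_force: [2.3, -4.9, -2.0]
opening: 0.0138
gripper_force: 12.0
t: 26.62
ee_pos: [0.6146, 0.0577, 0.1497]
orientation: [-2.179, -0.334, 0.168]
wrist_force: [1.6, 2.5, -5.5]
opening: 0.0136
gripper_force: 12.0
r 0.17900527831763577 door 0.9352498335573886 tilt 0.9420040364381812
```

```bash
python3 -m handwheel '[1,0,-12.4,-0.2,-4,0,0, 1,0,-12.4,-0.2,-4,0,0, 1,0,-12.4,-0.2,-4,0,0, 1,0,-12.4,-0.2,-4,0,0]'
python3 -m handwheel '[1,0,-12.4,-0.2,-4,0,0, 1,0,-12.4,-0.2,-4,0,0, 1,0,-12.4,-0.2,-4,0,0, 1,0,-12.4,-0.2,-4,0,0]'
python3 dr.py
python3 -m handwheel '[1,0,-9.2,-0.2,-3,0,0, 1,0,-6.2,-0.1,-2,0,0, 1,0,0,0,0,0,0]'
python3 dr.py
```

```text
t: 27.12
ee_pos: [0.6044, 0.0894, 0.187]
orientation: [-2.454, -0.377, 0.128]
wrist_force: [1.6, 4.6, -9.5]
opening: 0.0135
gripper_force: 12.0
t: 27.62
ee_pos: [0.5916, 0.1294, 0.2137]
orientation: [-2.727, -0.419, 0.081]
wrist_force: [2.9, 4.5, -14.1]
opening: 0.0141
gripper_force: 12.0
r 0.17933982345044777 door 0.37674157021559146 tilt 0.3856262914717031
t: 28.0
ee_pos: [0.587, 0.1436, 0.2196]
orientation: [-2.811, -0.434, 0.065]
wrist_force: [3.8, 2.6, -10.5]
opening: 0.014
gripper_force: 12.0
r 0.17940672085160403 door 0.28706889058764024 tilt 0.3001702391149243
```

```bash
python3 -m handwheel '[1,0,-9.3,0.5,-3,0,0, 1,0,-9.3,0.5,-3,0,0, 1,0,-6.2,0.3,-2,0,0, 1,0,0,0,0,0,0]'
python3 dr.py
```

```text
t: 28.5
ee_pos: [0.5799, 0.1659, 0.226]
orientation: [-2.948, -0.455, 0.035]
wrist_force: [-1.0, -2.1, 4.2]
opening: 0.0143
gripper_force: 12.0
r 0.17941756658482083 door 0.1520550202224937 tilt 0.16049867548497385
```

```bash
python3 -m handwheel '[0.27,0,0,0,0,0,0, 0.27,0,0,0,0,0,0]'
python3 dr.py
python3 -m handwheel '[0.27,0,0,-20,0,0,0, 0.27,0,0,-35,0,0,0, 0.27,0,0,-35,0,0,0]'
cat >> h.py <<'E'
def push_pose(x,z,y=0):
    Rc=R.from_euler("z",CH[2]).as_matrix()
    return place(CH,[x,y,z])[0],np.c_[-Rc[:,1],-Rc[:,0],[0,0,-1]]
E
python3 - <<'E'
from h import *
P,M=now();A=push_pose(-.26,.315);B=push_pose(-.26,.218)
print(P,A[0]);rows(P,M,*A,3);rows(*A,*B,3)
E
```

```text
t: 28.75
ee_pos: [0.5802, 0.1651, 0.2248]
orientation: [-2.948, -0.451, 0.036]
wrist_force: [0.3, 0.8, -0.6]
opening: 0.0302
gripper_force: 0.0
r 0.1784036907305514 door 0.15769677584244407 tilt 0.16115330382907528
t: 29.12
ee_pos: [0.5842, 0.1513, 0.3143]
orientation: [-2.948, -0.452, 0.038]
wrist_force: [0.7, 0.3, 0.2]
opening: 0.032
gripper_force: 0.0
[0.58419919 0.15134533 0.31425099] [0.61233623 0.06080924 0.315     ]
[-0.1, 31.2, -5.3, -3.1, 0.0, -0.0]
[-0.1, 31.4, -3.6, -3.1, 0.0, -0.0]
[-0.1, 31.5, -1.9, -3.1, 0.0, -0.0]
[0.0, 0.0, 32.3, 0.0, 0.0, 0.0]
[0.0, 0.0, 32.3, 0.0, 0.0, 0.0]
[0.0, 0.0, 32.3, 0.0, 0.0, 0.0]
```

```bash
cat > cp.py <<'E'
import sys
from h import *
from cell import ctrl
s=ctrl.state();n=np.array([np.cos(CH[2]),np.sin(CH[2]),0]);f=s["wrist_force"]@n
print("axis x",round(((s["ee_pos"]-np.r_[CH[:2],0])@n)*1000,1),"z",round(s["ee_pos"][2],4),"F",round(f,1));sys.exit(1 if f<-8 else 0)
E
python3 -m handwheel '[1,0,31.5,-5,-3.1,0,0, 1,0,31.5,-3.5,-3.1,0,0, 1,0,31.5,-2,-3.1,0,0, 1,0,0,0,0,0,0]' 10
python3 -m handwheel '[1,0,0,32,0,0,0, 1,0,0,32,0,0,0, 1,0,0,32,0,0,0, 1,0,0,0,0,0,0]'; python3 cp.py
python3 -m handwheel '[1,0,-8,0,0,0,0, 1,0,-8,0,0,0,0, 1,0,-8,0,0,0,0, 1,0,-5,0,0,0,0]' >/dev/null; python3 cp.py &&
python3 -m handwheel '[1,0,-4,0,0,0,0, 1,0,-4,0,0,0,0, 1,0,-4,0,0,0,0]' >/dev/null; python3 cp.py &&
python3 -m handwheel '[1,0,-4,0,0,0,0, 1,0,-4,0,0,0,0]' >/dev/null; python3 cp.py
```

```text
t: 29.62
ee_pos: [0.6132, 0.0602, 0.3139]
orientation: [3.104, 0.474, 0.001]
wrist_force: [-0.4, 1.1, -0.5]
opening: 0.0004
gripper_force: 0.0
t: 30.12
ee_pos: [0.6106, 0.0618, 0.2155]
orientation: [-3.104, -0.477, 0.008]
wrist_force: [-0.8, 0.5, 0.6]
opening: 0.0006
gripper_force: 0.0
axis x -258.5 z 0.2155 F 0.7
axis x -230.2 z 0.2188 F 0.6
axis x -218.8 z 0.2181 F -0.2
axis x -211.5 z 0.2185 F -2.9
```

```bash
python3 -m handwheel '[1,0,-3,0,0,0,0, 1,0,-3,0,0,0,0]' >/dev/null; python3 cp.py &&
python3 -m handwheel '[1,0,-3,0,0,0,0, 1,0,-3,0,0,0,0]' >/dev/null && python3 cp.py &&
python3 -m handwheel '[1,0,-2,0,0,0,0, 1,0,-2,0,0,0,0]' >/dev/null && python3 cp.py &&
python3 -m handwheel '[1,0,-2,0,0,0,0, 1,0,0,0,0,0,0]' >/dev/null && python3 cp.py &&
python3 -m handwheel '[1,0,-2,0,0,0,0, 1,0,0,0,0,0,0]' >/dev/null && python3 cp.py &&
python3 -m handwheel '[1,0,-2,0,0,0,0, 1,0,0,0,0,0,0]' >/dev/null && python3 cp.py &&
python3 -m handwheel '[1,0,-2,0,0,0,0, 1,0,0,0,0,0,0]' >/dev/null && python3 cp.py
```

```text
axis x -204.9 z 0.2182 F -2.5
axis x -198.7 z 0.218 F -2.3
axis x -194.8 z 0.218 F -2.6
axis x -192.6 z 0.218 F -1.1
axis x -190.8 z 0.218 F -1.2
axis x -188.8 z 0.2181 F -1.0
axis x -188.0 z 0.2181 F -3.8
```

```bash
python3 -m handwheel '[1,0,-1.5,0,0,0,0, 1,0,0,0,0,0,0]' >/dev/null; python3 cp.py &&
python3 -m handwheel '[1,0,-1.5,0,0,0,0, 1,0,0,0,0,0,0]' >/dev/null && python3 cp.py &&
python3 -m handwheel '[1,0,-1.5,0,0,0,0, 1,0,0,0,0,0,0]' >/dev/null && python3 cp.py &&
python3 -m handwheel '[1,0,-1.5,0,0,0,0, 1,0,0,0,0,0,0]' >/dev/null && python3 cp.py
```

```text
axis x -188.0 z 0.2182 F -9.1
```

```bash
python3 -m handwheel '[1,0,-1.5,0,0,0,0, 1,0,0,0,0,0,0]' >/dev/null; python3 cp.py
python3 -m handwheel '[1,0,10,0,0,0,0, 1,0,40,0,0,0,0, 1,0,50,0,0,0,0, 1,0,50,-30,0,0,0, 1,0,50,-40,0,0,0]'
python3 -m handwheel '[1,0,60,0,0,0,0, 1,0,60,0,0,0,0, 1,0,0,0,0,0,0]'
python3 - <<'E'
from cell import vision
import cv2,numpy as np
s=vision.snapshot("scene")["image"];t=vision.snapshot("top")["image"]
a=cv2.resize(s[40:240,270:440],(425,500),interpolation=cv2.INTER_CUBIC);b=cv2.resize(t[140:315,130:255+30],(375,438),interpolation=cv2.INTER_CUBIC)
o=np.zeros((500,800,3),np.uint8);o[:,:425]=a;o[:438,425:]=b
cv2.imwrite("pics/z1.png",o[:,:,::-1])
E
```

```text
axis x -188.0 z 0.2182 F -13.3
t: 34.12
ee_pos: [0.6492, -0.0567, 0.2867]
orientation: [-3.104, -0.478, 0.003]
wrist_force: [0.6, 0.4, 0.4]
opening: 0.0003
gripper_force: 0.0
t: 34.5
ee_pos: [0.6865, -0.1744, 0.2866]
orientation: [3.104, 0.47, 0.001]
wrist_force: [0.5, 0.9, 0.6]
opening: 0.0006
gripper_force: 0.0
```

View pics/z1.png

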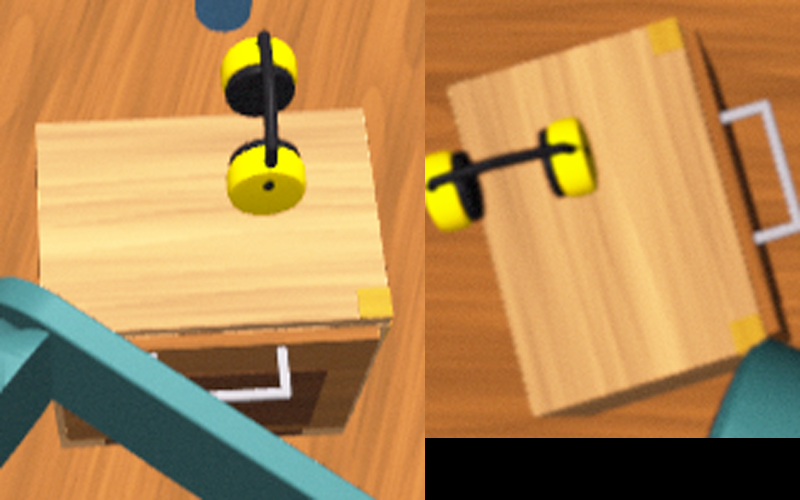

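The door is fully shut against the mouth, with the handle at (280,395) in the scene crop. The ear defenders haven't moved, and the arm is clear.

```bash
python3 -c "
from cell import ctrl
print(ctrl.job_done())"
```

```text
the job is handed in; nothing more can be done
None
```

I put the plane in the chest, flat on the floor between the lip and the stop, pushed the door fully shut without slamming it, left the brush and ear defenders alone, and handed the job in at about 35 s; no verdict came back.

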